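Fetch the sharpening stone from its spring-lid case

ROBOT

A 6-joint arm with a two-finger parallel gripper is mounted at the origin on the work surface. World frame = base frame: x ahead of the robot, y to its left, z up, the work surface at z = 0. Lengths are in m, angles in degrees, forces in N, time in s.
With the tool pointing down it reaches from about 0.325 to 0.775 m from the base axis. Payload 5.5 kg.
Tool frame: the origin (TCP) lies at the centre of the arm's flange, where the gripper is bolted on; the fingertips stand 182 mm ahead of it and the grasp point (between the pads) lies 163 mm ahead of it; z points along the fingers, y is the direction in which the jaws open and shut (so a half turn about z gives the same grasp; the last joint's range is limited). The gripper opens to 88 mm and grips with 3 to 60 N. Pads are 20 mm wide; open, the fingers measure 115 mm over their backs; the gripper's body (75 mm by 178 mm) begins 61 mm behind the grasp point.
Start: joints at [-68.852, 5.22, 70.514, -0, 104.267, -3.249], TCP at [0.248, -0.546, 0.405] pointing down, gripper open.
Joint ranges: [-164.24, 164.24], [-49.07, 125.15], [9.68, 141.18], [-86.29, 266.29], [3.28, 154.24], [-151.56, 151.56]. Speed limits (degrees/s): [147.25, 147.25, 172.46, 180, 180, 180].

INTERFACE

Orientations are given as [roll, pitch, yaw] about the fixed x, y, z axes, in that order (R = Rz(yaw) Ry(pitch) Rx(roll)).
In Python, from station import r gives the robot as it stands. The module is installed in compiled form; this text tells all that it offers. Calls block until the motion is done:
- r.reach(position, orientation): joint-space move of the TCP to a pose.
- r.servo_line(position, rotation=None, speed=0.15): straight line of the TCP; rotation=None keeps the orientation; speed is the mean speed in m/s.
- r.move_joints(angles): joint-space move.
- r.let_go() and r.grab(squeeze=None): open the fingers fully, or close them until they stop; squeeze is the grip in N (None keeps the last).
- r.wait(seconds).
- r.inverse_kinematics(position, orientation): joint angles nearest the present ones, or None.
- r.sense(): the state.
- r.snapshot(name): name is "scene" or "top"; returns a dict with "frame" (400x640x3 uint8, red, green, blue), "fx", "fy", "cx", "cy" (pixels), "R" (3x3) and "t" (3): a world point X has camera coordinates R X + t. Camera axes: x right, y down, z forward; pixel columns grow to the right and rows downward; lengths in m; the calibration is good to about 2 mm. A picture is of the moment at which its call begins. There is no depth.
A pose or a line that the arm cannot do raises r.IKError and nothing moves.
- r.hand_in(): hands the job in, once; it reports no verdict.
The state is a dict: "clock": time; "joints": joint angles; "joint_vel": joint speeds; "joint_torque": joint torques, N m; "tcp_pos": TCP position; "orientation": TCP orientation; "contact_force": force on the tool from outside, world axes, zero at the start; "torque": the same for the moment, N m; "opening": finger opening in m.
Only numpy, scipy, OpenCV 4.12 (cv2) and the standard library are available. Lean on these libraries where they do the work, as an engineer would, in place of code of your own. Each camera call takes 0.05 s, during which the arm holds its last target.

TASK

Press the red tab of the stone case lightly and let the lid spring wide open by itself, never touching the lid; then take the sharpening stone out by its ends and set it down on the black rubber mat, letting go to change your grip. Take it again by its long sides and put it in the wooden honing holder, the same way up, flat and fully down in the middle between the two metal stops. Never drop the stone, and leave the egg, the tape roll, the gouge and the wood offcut where they are.

Things in the scene. Friction and masses are not known exactly. Their poses are not given: they have to be found in the camera images.
- case: Blue-grey plastic stone case fixed to the table, 100 (x) x 156 (y) mm, walls 5 mm thick and 40 mm high. Origin: centre of its underside; z up, front with the red tab at -x, lid hinge along y at the back (+x).
- pocket (a point): Centre of the case's inner floor, 6 mm above the table. The stone lies here, length along y, between two grey ribs (tops 26 mm above the table, 44 mm long, 38 mm apart) that leave no room for fingers at its long sides; beyond each end of the stone is a free well about 43 mm long.
- case_lid: Lighter blue-grey lid, 100 x 156 x 8 mm, a steel lip at its front edge. Origin on the hinge axis, 50 mm behind the case's centre, 40 mm above the table; closed, its axes are the case's and it lies 0 to 8 mm above and 0 to 100 mm (lip 109) to -x of the origin.
- lid_edge (a point): Middle of the lid's front edge, 100 mm from the hinge. Once the tab frees it, a spring swings the lid up and back about y within about 1 s, to 1.85 rad, where it stays, leaning back, this edge about 137 mm above the table. Keep the gripper's wide side out of this sweep.
- latch_tab: Red press tab, a sprung rocker hooked over the lid's lip. Origin on its pivot (along y), 62 mm in front of the case's centre, 24 mm above the table; its pad is 46 mm wide (y) and reaches from the pivot to 42 mm in front of it. More than 25 N harms it.
- press_point (a point): The point to press straight down, on top of the red pad, 94 mm in front of the case's centre, 32 mm above the table, moving with the tab. It frees the lid after about 5 to 6 mm with about 4 N; the hard stop comes at about 13 mm and 7 N. It springs back when let go. At the start its axes are the case's.
- stone: Sharpening stone, a block 32 (x) x 60 (y) x 25 (z) mm, about 0.08 to 0.15 kg, cream upper layer over brown lower layer. Origin: centre of its underside; z up. At the start inside the closed case, on its inner floor.
- mat: Black rubber mat fixed to the table, 130 (x) x 120 (y) x 4 mm thick; origin: centre of its underside. For setting the stone down.
- holder: Honing holder fixed to the table: wooden base 80 (x) x 140 (y) x 12 mm high with two aluminium end stops standing on it, each 44 mm (x) x 10 mm (y), their tops 33 mm above the table (4 mm lower than the seated stone's top), facing each other along y, 65 mm apart. Its long sides are open. Origin: centre of the underside.
- seat (a point): Centre of the holder's seat (cork strip), on top of the wooden base, midway between the stops, 12 mm above the table; axes of the holder. The stone stands here with its length (y) along the holder's y, either way round.
- egg: Bystander: carved egg on a foot, 52 mm across, 73 mm tall, loose; origin at the centre of its underside.
- tape: Bystander: roll of cream tape lying flat, 96 mm across, 25 mm high, loose; origin at the centre of its underside.
- gouge: Bystander: carving gouge lying on the table along its x, 180 mm long, 24 mm thick, wooden handle to -x, loose; origin under its middle.
- offcut: Bystander: small wood offcut 20 x 60 x 12 mm, loose, on the robot's side; origin at the centre of its underside.
There are look-alikes about, which are no part of the job. There is more than one size of the holder; the one meant has the size given above.

How it is judged (in metres and radians):
On the way, in this order (a step that is already met when the one before it is completed fails the run):
1. the lid has sprung open by itself (angle between case_lid's own z axis and vertical above 1.6 rad), for 0.2 s.
2. the stone lies flat on the rubber mat, let go and at rest (x of stone in the frame of mat between -0.06 and 0.06 m and y of stone in the frame of mat between -0.055 and 0.055 m and z of stone in the frame of mat below 0.008 m and contact force between the fingers and stone below 0.05 N and linear speed of stone below 0.02 m/s and angle between stone's own z axis and vertical below 0.1 rad), for 0.2 s.
At the end, for the whole second after the job is handed in: The stone is released and at rest in the holder, the same way up, flat on the seat (within 3 mm of height, 0.1 rad), its centre within 10 mm of the seat's centre across and 5 mm along the holder, its length along the holder within 0.17 rad; the case's lid stands open (over 1.6 rad) (x of stone in the frame of seat between -0.01 and 0.01 m and y of stone in the frame of seat between -0.005 and 0.005 m and z of stone in the frame of seat between -0.003 and 0.003 m and contact force between the fingers and stone below 0.05 N and linear speed of stone below 0.02 m/s and angle between stone's own z axis and vertical below 0.1 rad and angle between the y axis of stone and the y axis of holder, either way round below 0.17 rad and angle between case_lid's own z axis and vertical above 1.6 rad); the robot touches nothing.
It fails at once if the robot touches the lid (contact force between any of the fingers, the arm and case_lid above 0.5 N).
It fails at once if the red tab is pressed with more than 25 N (contact force between anything else and latch_tab above 25 N).
It fails at once if the stone is dropped (linear speed of stone above 0.5 m/s and contact force between the fingers and stone below 0.05 N).
It fails at once if the egg, tape roll, gouge or offcut is moved by more than 30 mm (distance of any of egg, tape, gouge, offcut from where it was at the start of the episode above 0.03 m).
It also fails if it takes over 72 s, if anything falls off the work surface, if the arm or the gripper's body presses on something with over 40 N, if the wrist force passes 120 N, or if a joint passes its speed limit or range.

## Working session

There is one attempt and no reset: what is moved stays moved. The work goes in short steps, each a Python script; the robot and the scene stay as the last script left them, time stands still between calls to the robot, and variables do not carry over. Pictures are saved under pics/ and viewed, and the job is handed in when it is done.

```bash
mkdir -p pics; python3 - <<'E'
from station import r
import cv2,pickle
for n in("scene","top"):
    s=r.snapshot(n); pickle.dump(s,open(f"{n}0.pkl","wb"))
    cv2.imwrite(f"pics/{n}0.png",s["frame"][:,:,::-1]); print(n,s["fx"],s["cx"],s["cy"],s["R"],s["t"])
print(r.sense())
E
```

```text
scene 509.63510284189954 327.1361236687658 196.63105283547836 [[-0.17488301  0.98456471  0.00694723]
 [ 0.85246172  0.1549414  -0.49930169]
 [-0.49267124 -0.08139713 -0.86640034]] [ 0.10391391 -0.42912754  1.46209312]
top 405.8236240524441 318.6978240253937 191.90339930197692 [[ 0.08281509 -0.99656047  0.0029805 ]
 [-0.97435811 -0.08159718 -0.20968591]
 [ 0.20920789  0.01446108 -0.97776425]] [-0.06795953  0.52970093  0.92228904]
{'clock': 0.1, 'joints': array([-6.88519790e+01,  5.25831223e+00,  7.05737484e+01,  4.17134038e-04,
        1.04267567e+02, -3.25071722e+00]), 'joint_vel': array([ 0.06828885, -0.10419304, -0.12618911,  0.02198745,  0.10703617,
       -0.00018934]), 'joint_torque': array([ 4.33553112e-03, -4.47858953e+01, -4.07569993e+01,  7.02391262e-02,
        2.84425006e-02, -1.14140635e-04]), 'tcp_pos': array([ 0.24784862, -0.54647143,  0.40363686]), 'orientation': array([-1.79900555e+02, -6.05322261e-03,  2.43988355e+01]), 'contact_force': array([ 0.54665659, -0.24441126, -0.17736854]), 'torque': array([ 0.02010301, -0.02831852,  0.02268475]), 'opening': 0.08763543062192133}
```

View pics/scene0.png

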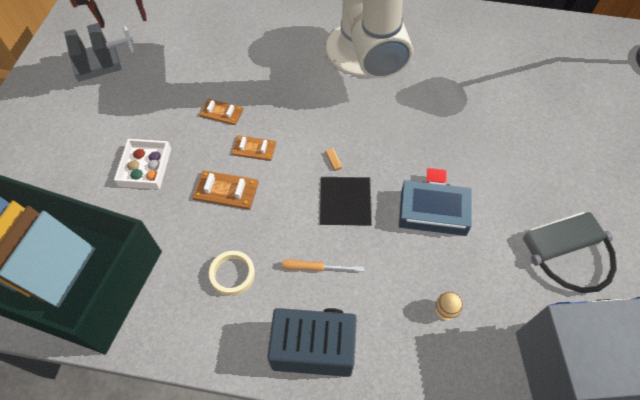

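View pics/top0.png

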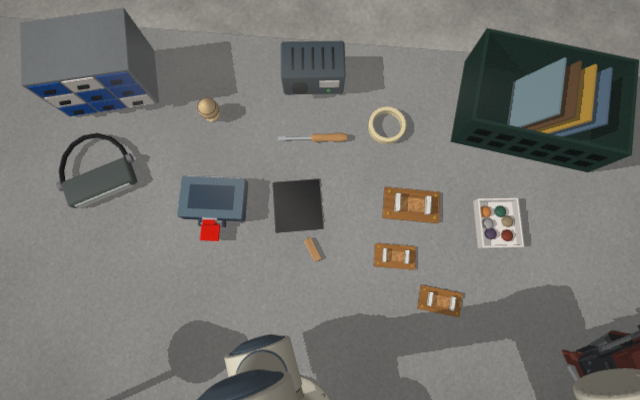

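The top view shows the case at (212,200) with its red tab at (210,230), and the mat at (298,205). There are three holder candidates: (411,205), (396,256) and (440,300). Dark look-alikes are the bag at (97,183) and the slotted box at (313,67). I'll measure them on the relevant planes.

```bash
cat > h.py <<'E'
import numpy as np,cv2,pickle
def ray(s,uv,z):
    uv=np.atleast_2d(np.asarray(uv,float)); d=np.c_[(uv[:,0]-s["cx"])/s["fx"],(uv[:,1]-s["cy"])/s["fy"],np.ones(len(uv))]
    R=np.array(s["R"]);C=-R.T@np.array(s["t"]); D=d@R
    return C+D*((z-C[2])/D[:,2])[:,None]
def proj(s,X):
    c=np.atleast_2d(X)@np.array(s["R"]).T+s["t"]
    return np.c_[s["fx"]*c[:,0]/c[:,2]+s["cx"],s["fy"]*c[:,1]/c[:,2]+s["cy"]]
def tri(s1,p1,s2,p2):
    P=lambda s:np.array([[s["fx"],0,s["cx"]],[0,s["fy"],s["cy"]],[0,0,1]])@np.c_[s["R"],s["t"]]
    X=cv2.triangulatePoints(P(s1),P(s2),np.array(p1,float),np.array(p2,float));return X[:3,0]/X[3,0]
def blobs(s,lo,hi,amin=40):
    h=cv2.cvtColor(s["frame"],cv2.COLOR_RGB2HSV);m=cv2.inRange(h,np.array(lo),np.array(hi))
    m=cv2.morphologyEx(m,cv2.MORPH_CLOSE,np.ones((3,3)))
    c,_=cv2.findContours(m,cv2.RETR_EXTERNAL,cv2.CHAIN_APPROX_NONE)
    return [x[:,0,:] for x in c if cv2.contourArea(x)>amin]
def rect(s,c,z):
    P=ray(s,c,z)[:,:2]; q=cv2.minAreaRect((P*1000).astype(np.float32)); return q
E
python3 - <<'E'
from h import *
for n in("top","scene"):
    s=pickle.load(open(n+"0.pkl","rb"))
    for nm,lo,hi,z in(("wood",(5,110,60),(22,255,255),.012),("red",(0,200,150),(4,255,255),.032),("black",(0,0,0),(179,90,48),.004),("case",(95,60,30),(115,255,255),.048)):
        for c in blobs(s,lo,hi):
            if c[:,1].max()>=330 and n=="top":continue
            q=rect(s,c,z); print(n,nm,c.mean(0).round(),np.round(q[0],1),np.round(q[1],1),round(q[2],1))
    crop=s["frame"][160:340,180:480] if n=="top" else s["frame"][80:250,180:490]
    cv2.imwrite(f"pics/{n}crop.png",cv2.resize(crop[:,:,::-1],None,fx=2.5,fy=2.5,interpolation=cv2.INTER_CUBIC))
E
```

```text
top wood [440. 301.] [ 302.9 -332.3] [100.  56.] 83.6
top wood [395. 256.] [ 399.4 -220.4] [55.5 99.6] 0.1
top wood [312. 249.] [398.7 -18.8] [55.7 17.4] 31.7
top wood [507. 235.] [ 473.2 -494.3] [25.  23.9] 46.8
top wood [485. 212.] [ 529.2 -442.7] [25.3 22.5] 4.8
top wood [411. 205.] [ 530.2 -256.1] [139.4  79.4] 89.2
top wood [329. 137.] [691.9 -36.2] [19.2 90.9] 4.8
top wood [570. 102.] [ 841.9 -676.2] [121.3 269.9] 57.9
top red [210. 230.] [423.1 232.2] [48.4 43.9] 2.5
top black [310. 190.] [553.4  -5.3] [94.6 51. ] 49.4
top black [ 86. 150.] [600.6 582.7] [ 93.2 175.9] 30.8
top black [533. 144.] [ 719.8 -588.2] [453.8  89.3] 81.4
top black [564.  86.] [ 881.9 -638.1] [403.  263.2] 81.5
top black [476.  57.] [ 968.6 -418. ] [ 39.1 143.8] 79.9
top case [200. 204.] [481.9 244.8] [ 97.2 127.5] 0.2
top case [49. 89.] [746.3 688.5] [ 38.7 110.7] 14.6
top case [101.  96.] [747.8 551.9] [102.8 218.3] 14.1
top case [592. 109.] [ 811.4 -707. ] [ 92.6 253.2] 55.4
scene wood [ 14. 287.] [ 850.2 -631. ] [85.7  7. ] 73.6
scene wood [303. 265.] [692.  -37.2] [21.6 89.9] 7.9
scene wood [ 12. 2
[... 413 characters left out ...]
7] [145.6  85.4] 89.8
scene wood [17. 32.] [ 165.9 -989.1] [334.4 167.6] 10.6
scene black [ 30. 364.] [ 995.7 -534.5] [125.3  25. ] 89.9
scene black [ 79. 324.] [ 879.9 -511.8] [255.2  96.5] 81.5
scene black [585. 289.] [634.1 573.1] [11.3 57.6] 10.2
scene black [610. 253.] [538.1 634.3] [73.2  9.9] 8.0
scene black [ 60. 255.] [ 756.1 -637.4] [366.2 260.4] 81.4
scene black [344. 201.] [510.3  28.4] [124.4 112.4] 9.0
scene black [546.   3.] [-269.1  523.7] [ 53.7 323.3] 10.6
scene case [311. 342.] [858.4  16.7] [117.1 163.3] 7.3
scene case [ 70. 284.] [ 824. -497.] [ 25.1 117.1] 75.8
scene case [  2. 204.] [ 680.6 -721.7] [45.7 17.1] 27.8
scene case [435. 208.] [515.6 233.2] [122.8 154.7] 2.1
```

View pics/topcrop.png

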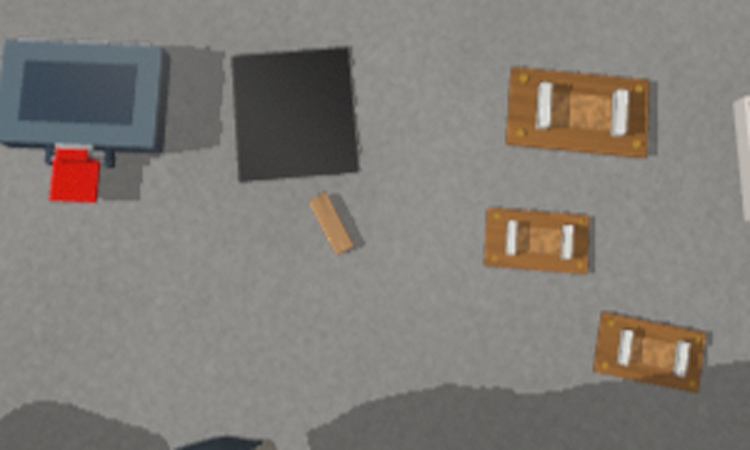

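View pics/scenecrop.png

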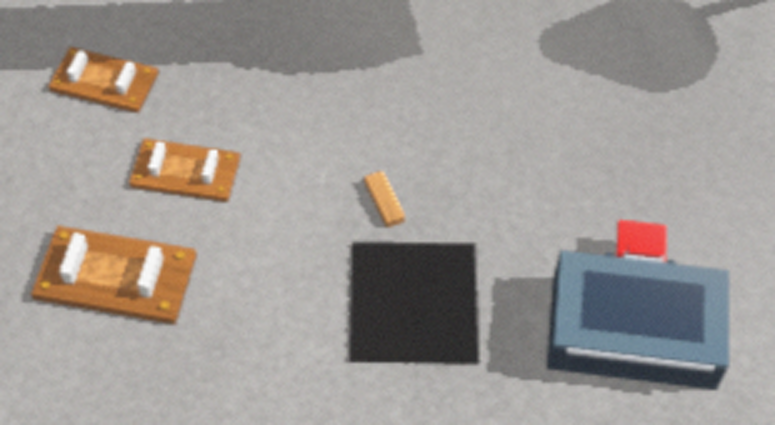

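```bash
python3 - <<'E'
from h import *
def crop(n,x0,y0,w,h,f):
    s=pickle.load(open(n+"0.pkl","rb"));c=s["frame"][y0:y0+h,x0:x0+w]
    return cv2.resize(c[:,:,::-1],None,fx=f,fy=f,interpolation=cv2.INTER_NEAREST)
a=crop("top",175,170,75,75,5);b=crop("scene",396,163,79,75,5);a2=crop("top",378,183,66,45,6);b2=crop("scene",188,166,74,45,6)
cv2.imwrite("pics/case_z.png",np.hstack([a,b]));cv2.imwrite("pics/holder_z.png",np.hstack([a2,b2[:270,:404]]))
E
```

```text
(no output)
```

View pics/case_z.png

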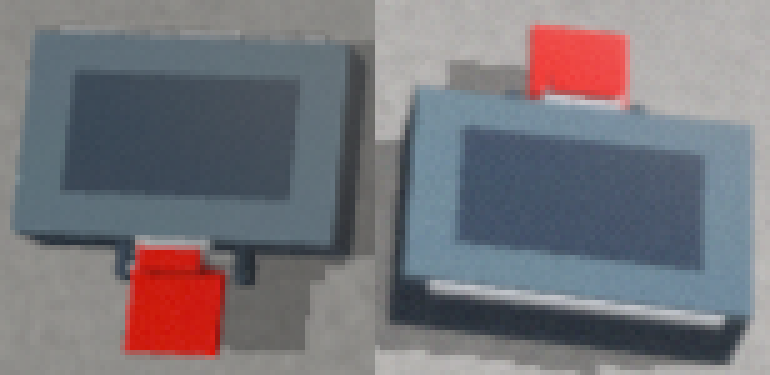

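View pics/holder_z.png

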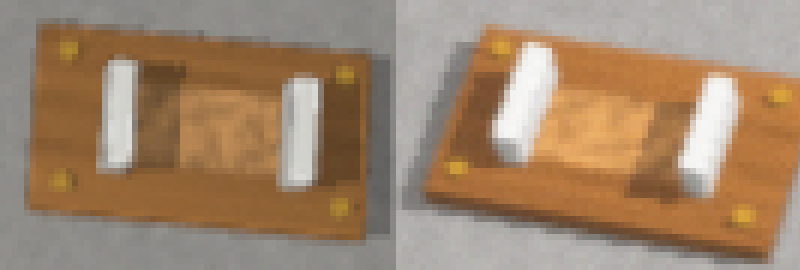

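The case panel corners and the holder's brass screws show clearly in both views. I'll triangulate them.

```bash
python3 - <<'E'
from h import *
t=pickle.load(open("top0.pkl","rb"));s=pickle.load(open("scene0.pkl","rb"))
T=lambda x,y,f,ox,oy:(x/f-.5+ox,y/f-.5+oy)
def do(nm,ts,ss,ft,fs,zt):
    P=[];A=[];B=[]
    for a,b in zip(ts,ss):
        pa=T(*a,*ft);pb=T(*b,*fs);P.append(tri(t,pa,s,pb));A.append(ray(t,pa,zt)[0]);B.append(ray(s,pb,zt)[0])
    for l,Q in(("tri",P),("top",A),("scene",B)):
        Q=np.array(Q)*1000;print(nm,l,Q.mean(0).round(1),"sides",[round(float(np.linalg.norm(Q[i]-Q[(i+1)%4])),1) for i in range(4)],
        "ang of y axis",[round(float(np.degrees(np.arctan2(-d[0],d[1]))),2) for d in(Q[0]-Q[1],Q[3]-Q[2])], "x axis",[round(float(np.degrees(np.arctan2(d[1],d[0]))),2) for d in(Q[0]-Q[3],Q[1]-Q[2])])
# order: +x+y, +x-y, -x-y, -x+y
do("panel",[(77,70),(299,80),(291,198),(62,189)],[(700-375,268),(457-375,240),(461-375,128),(706-375,155)],(5,175,170),(5,396,163),.048)
do("lid",[(35,30),(353,43),(338,249),(13,236)],[(750-375,318),(404-375,275),(413-375,89),(755-375,125)],(5,175,170),(5,396,163),.048)
do("screws",[(68,49),(345,75),(339,207),(61,180)],[(742-396,215),(457-396,167),(501-396,47),(779-396,96)],(6,378,183),(6,188,166),.012)
do("base",[(38,25),(372,55),(364,240),(26,207)],[(768-396,245),(426-396,192),(486-396,26),(820-396,78)],(6,378,183),(6,188,166),.012)
# red pad: front edge corners
for a,b in(((125,350),(626-375,34)),((220,354),(530-375,26))):
    pa=T(*a,5,175,170);pb=T(*b,5,396,163);print("padfront",(tri(t,pa,s,pb)*1000).round(1),(ray(t,pa,.032)*1000).round(1),(ray(s,pb,.032)*1000).round(1))
# stops tops: mean of white mask
for sc,z in((t,.033),(s,.033)):
    for c in blobs(sc,(0,0,190),(179,60,255),15):
        if sc is t and (378<c[:,0].mean()<445 and 183<c[:,1].mean()<228) or sc is s and (188<c[:,0].mean()<262 and 166<c[:,1].mean()<212):
            q=rect(sc,c,z);print("stop",q)
# mat
for sc in(t,s):
    h=cv2.cvtColor(sc["frame"],cv2.COLOR_RGB2HSV);m=cv2.inRange(h,(0,0,0),(179,255,75));n,l,st,ce=cv2.connectedComponentsWithStats(m)
    p=(298,205) if sc is t else (346,201);k=l[p[1],p[0]];c=cv2.findContours((l==k).astype(np.uint8),0,1)[0][0][:,0];print("mat",rect(sc,c,.004))
E
```

```text
panel tri [502.7 235.4  48.1] sides [108.0, 58.5, 111.2, 59.1] ang of y axis [2.33, 2.6] x axis [0.58, 3.63]
panel top [502.7 235.9  48. ] sides [108.6, 58.3, 110.6, 59.0] ang of y axis [2.15, 2.5] x axis [1.54, 3.46]
panel scene [502.8 235.2  48. ] sides [108.2, 58.9, 111.8, 59.3] ang of y axis [2.75, 2.92] x axis [-0.02, 3.54]
lid tri [501.3 235.6  43.3] sides [154.4, 101.5, 157.4, 102.1] ang of y axis [2.34, 2.6] x axis [1.19, 2.87]
lid top [500.6 234.3  48. ] sides [156.2, 101.8, 156.2, 102.0] ang of y axis [2.38, 2.47] x axis [2.88, 2.88]
lid scene [504.2 234.9  48. ] sides [152.6, 98.0, 157.4, 100.6] ang of y axis [2.23, 3.2] x axis [0.76, 3.47]
screws tri [ 532.  -257.5   13.4] sides [116.0, 56.4, 115.2, 55.8] ang of y axis [-0.68, -0.94] x axis [-0.37, -1.21]
screws top [ 532.2 -257.2   12. ] sides [116.6, 56.3, 115.7, 56.0] ang of y axis [-0.72, -0.85] x axis [-0.31, -1.23]
screws scene [ 531.2 -258.4   12. ] sides [115.6, 57.0, 115.7, 55.5] ang of y axis [-0.5, -1.23] x axis [-0.69, -0.64]
base tri [ 531.  -256.7    9.6] sides [140.0, 78.9, 140.5, 77.9] ang of y axis [-0.32
[... 347 characters left out ...]
0.1 208.   27.5] [[399.7 207.3  32. ]] [[403.3 207.2  32. ]]
stop ((530.6932373046875, -293.5946350097656), (8.261669158935547, 41.17988204956055), 87.26285552978516)
stop ((530.6885375976562, -218.4231719970703), (37.87441635131836, 7.392014980316162), 2.3731014728546143)
stop ((537.4617309570312, -216.8245086669922), (16.74112319946289, 48.42823028564453), 88.57260131835938)
stop ((536.1796264648438, -291.1941223144531), (51.183082580566406, 17.566795349121094), 0.3255743980407715)
mat ((506.71728515625, 27.437213897705078), (128.2512969970703, 118.59163665771484), 9.112342834472656)
mat ((510.32537841796875, 27.622066497802734), (128.00035095214844, 117.24665069580078), 9.531970024108887)
```

I chose the large holder at (411,205): its base measures 140 x 79 mm, against about 100 x 56 for the other two. Case centre is (502,235), yaw about 2.4°; the lid panel triangulates to z = 48, as expected. Mat is at (508,27), yaw 9°, and holder at (531.5,−257), yaw −0.7°. All are in reach. Next, press the tab with closed fingers, with the jaw axis along y so the narrow side faces the sweep.

```bash
cat >> h.py <<'E'
def down(yaw): return [180.,0.,yaw]
def tip(p): return [p[0],p[1],p[2]+.182]
E
python3 - <<'E'
from station import r; from h import *
r.grab(10)
print(r.sense()["opening"])
for y in (2.4,-177.6): print(y,r.inverse_kinematics(tip([.404,.2313,.1]),down(y)))
q=r.reach(tip([.404,.2313,.15]),down(2.4))
r.servo_line(tip([.404,.2313,.040]),speed=.1); r.wait(.3)
st=r.sense();print(st["tcp_pos"],st["orientation"],st["contact_force"],st["clock"])
s=r.snapshot("top");cv2.imwrite("pics/pre.png",cv2.resize(s["frame"][150:300,120:320][:,:,::-1],None,fx=4,fy=4))
s=r.snapshot("scene");cv2.imwrite("pics/pre2.png",cv2.resize(s["frame"][100:250,350:550][:,:,::-1],None,fx=4,fy=4))
E
```

```text
0.0007559633456958943
2.4 [ 2.56038529e+01 -1.53390998e+01  1.02302996e+02 -2.54444375e-14
  9.30361038e+01  1.13203853e+02]
-177.6 [ 25.60385287 -15.33909981 102.30299596   0.          93.03610385
 -66.79614713]
[0.40407223 0.23133964 0.22235325] [-1.79986000e+02 -3.33487385e-02  2.39989088e+00] [ 0.69425099  0.17413496 -0.27755926] 5.8
```

View pics/pre.png

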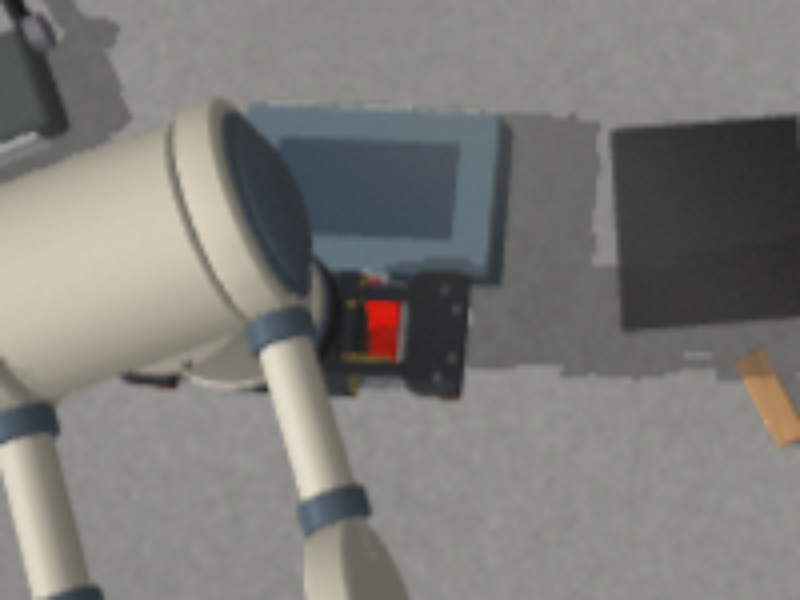

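View pics/pre2.png

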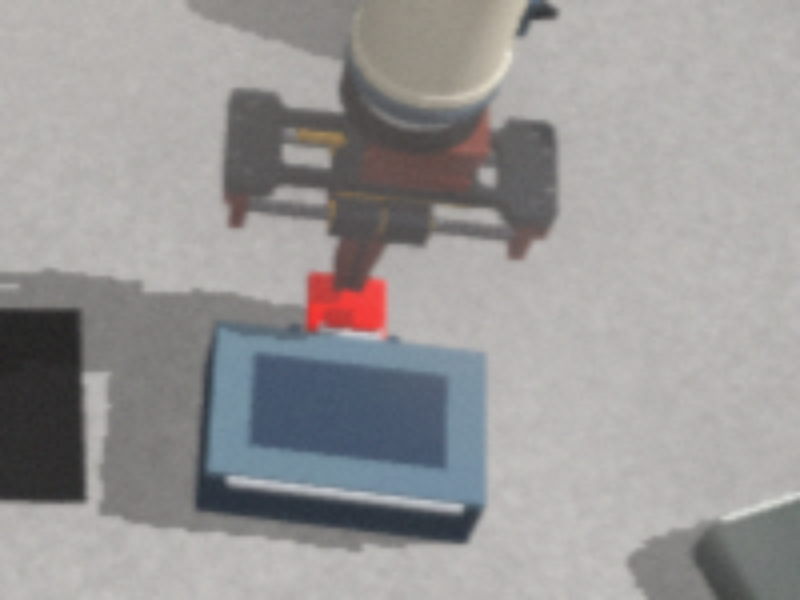

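The fingertips sit over the red pad (pre2 at about (350,285), centred on the pad), and the wide side runs along y, clear of the lid. Pressing in small steps now.

```bash
python3 - <<'E'
from station import r; from h import *
f0=r.sense()["contact_force"][2]
z=.034
while z>=.0225:
    r.servo_line(tip([.404,.2313,z]),speed=.05); r.wait(.05)
    f=r.sense()["contact_force"][2]-f0; print(round(z,4),round(f,2))
    if f>7.5: break
    z-=.0015
    s=r.snapshot("scene")
    m=cv2.inRange(cv2.cvtColor(s["frame"],cv2.COLOR_RGB2HSV),(95,60,30),(115,255,255))[165:235,398:475].sum()//255
    print(m)
r.wait(1.3)
for n in("scene","top"):
    s=r.snapshot(n);cv2.imwrite(f"pics/open_{n}.png",s["frame"][:,:,::-1])
print(r.sense()["contact_force"],r.sense()["clock"])
E
```

```text
0.034 0.61
2647
0.0325 -0.41
2644
0.031 2.68
2661
0.0295 5.58
2670
0.028 5.45
2833
0.0265 5.96
1091
0.025 6.81
1103
0.0235 8.28
[-5.60675189 -0.54345306  6.61813014] 10.0667
```

View pics/open_scene.png

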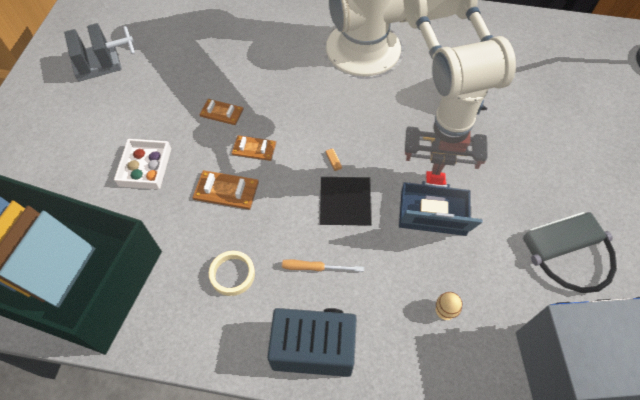

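The lid stands open, with the cream stone visible at (434,207). I'll retreat straight up, open the fingers away from the case, and look for the stone.

```bash
python3 - <<'E'
from station import r; from h import *
r.servo_line(tip([.404,.2313,.06]),speed=.1)
r.servo_line(tip([.385,.2313,.22]),speed=.3)
r.servo_line(tip([.40,.06,.22]),speed=.4)
r.let_go()
S={}
ims=[]
for n,(x0,y0) in(("top",(165,150)),("scene",(390,160))):
    s=r.snapshot(n);pickle.dump(s,open(n+"1.pkl","wb"))
    for c in blobs(s,(10,20,150),(35,120,255),40):
        m=c.mean(0)
        if x0<m[0]<x0+90 and y0<m[1]<y0+90:
            q=rect(s,c,.031);print(n,m,c.min(0),c.max(0),np.round(q[0],1),np.round(q[1],1),round(q[2],2))
    ims.append(cv2.resize(s["frame"][y0:y0+90,x0:x0+90][:,:,::-1],(400,400),interpolation=cv2.INTER_NEAREST))
cv2.imwrite("pics/stone1.png",np.hstack(ims));print(r.sense()["clock"],r.sense()["opening"])
E
```

```text
top [177.65454545 207.72121212] [169 169] [188 245] [473.5 318. ] [191.5  44.5] 10.22
top [248.92494929 211.29411765] [188 168] [285 249] [481.5 174.5] [200.8 238.5] 5.75
scene [434.         205.93055556] [421 199] [447 212] [504.6 232.4] [34.  59.6] 3.36
13.325 0.08773840956273439
```

View pics/stone1.png

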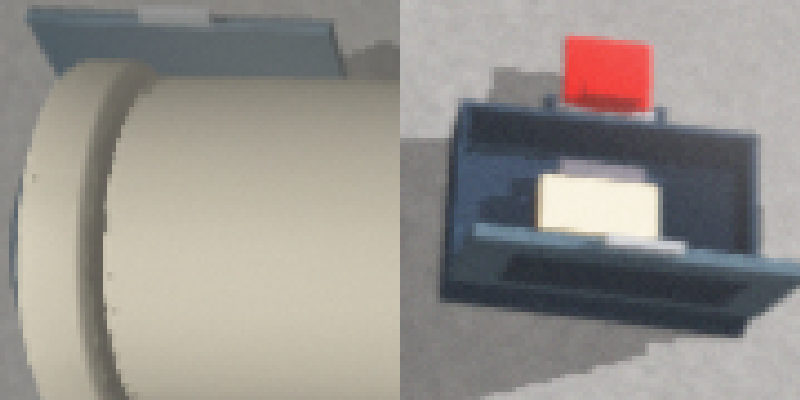

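Stone top measures 59.6 x 34 mm at about (504,233), yaw about 2.5°, which agrees with the pocket centre (502.5,235.4). Grasping by its ends, jaws along y.

```bash
python3 - <<'E'
from station import r; from h import *
P=[.503,.2335]
r.reach(tip(P+[.20]),down(2.5))
r.servo_line(tip(P+[.06]),speed=.2); f0=r.sense()["contact_force"]
r.servo_line(tip(P+[.0095]),speed=.08); r.wait(.1); print(r.sense()["contact_force"]-f0, r.sense()["tcp_pos"])
r.grab(20); r.wait(.2); st=r.sense(); print(st["opening"],st["contact_force"]-f0)
r.servo_line(tip(P+[.03]),speed=.06)
st=r.sense(); print(st["opening"],st["contact_force"]-f0)
s=r.snapshot("scene");cv2.imwrite("pics/g1.png",cv2.resize(s["frame"][110:250,360:520][:,:,::-1],None,fx=4,fy=4));print(st["clock"])
E
```

```text
[-0.49774507 -0.32893459 -0.61889399] [0.50325234 0.23361596 0.19224212]
0.059785183895363095 [-0.47472502 -0.61409894  0.9203566 ]
0.060117367667319385 [ 0.1207191  -0.37014929 -1.83440001]
17.125
```

View pics/g1.png

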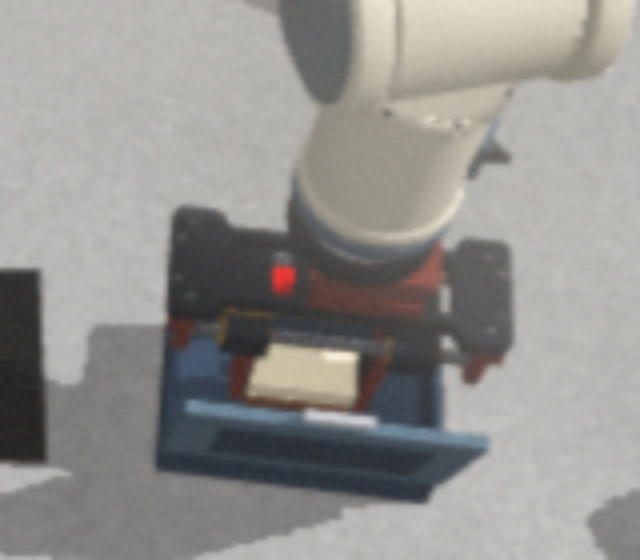

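The stone is held: opening 60 mm, about 1.2 N of weight. Lift and carry to the mat.

```bash
python3 - <<'E'
from station import r; from h import *
P=[.503,.2335]; M=[.508,.0275]
r.servo_line(tip(P+[.14]),speed=.15)
r.servo_line(tip(M+[.14]),speed=.2)
r.servo_line(tip(M+[.03]),speed=.15); r.wait(.2)
s=r.snapshot("scene");cv2.imwrite("pics/g2.png",cv2.resize(s["frame"][120:260,270:430][:,:,::-1],None,fx=4,fy=4))
f0=r.sense()["contact_force"][2]
z=.012
while z>.0035:
    r.servo_line(tip(M+[z]),speed=.03); r.wait(.1)
    f=r.sense()["contact_force"][2]-f0; print(z,round(f,2))
    if f>1.5: break
    z-=.001
print(r.sense()["opening"],r.sense()["clock"])
E
```

```text
0.012 -0.86
0.011 0.77
0.009999999999999998 -0.4
0.008999999999999998 0.15
0.007999999999999997 -0.16
0.006999999999999997 6.52
0.059995277010335246 22.975
```

View pics/g2.png

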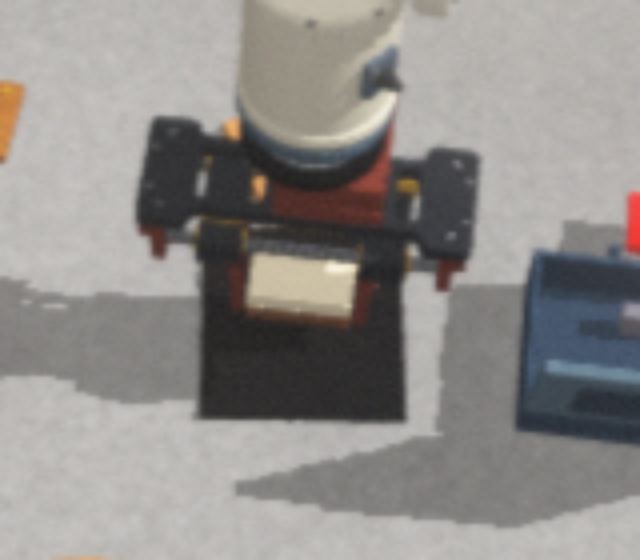

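Contact came at the predicted height. Release, rise, look.

```bash
python3 - <<'E'
from station import r; from h import *
M=[.508,.0275]
r.let_go(); r.wait(.3)
r.servo_line(tip(M+[.12]),speed=.2)
r.reach(tip([.44,-.12,.2]),down(60))
ims=[]
for n,(x0,y0,w,h) in(("top",(265,170,70,70)),("scene",(310,165,70,70))):
    s=r.snapshot(n);pickle.dump(s,open(n+"2.pkl","wb"))
    for c in blobs(s,(8,15,120),(35,140,255),60):
        m=c.mean(0)
        if x0<m[0]<x0+w and y0<m[1]<y0+h:
            q=rect(s,c,.029);print(n,m.round(1),np.round(q[0],1),np.round(q[1],1),round(q[2],2))
    ims.append(cv2.resize(s["frame"][y0:y0+h,x0:x0+w][:,:,::-1],(400,400),interpolation=cv2.INTER_NEAREST))
cv2.imwrite("pics/mat.png",np.hstack(ims));print(r.sense()["clock"])
E
```

```text
top [324.2 236.3] [434. -41.] [ 72.2 123.7] 67.71
top [297.4 203.6] [506.   25.3] [32.6 59.4] 4.78
scene [344.6 195.1] [511.5  26.3] [39.2 62.1] 2.91
25.925
```

View pics/mat.png

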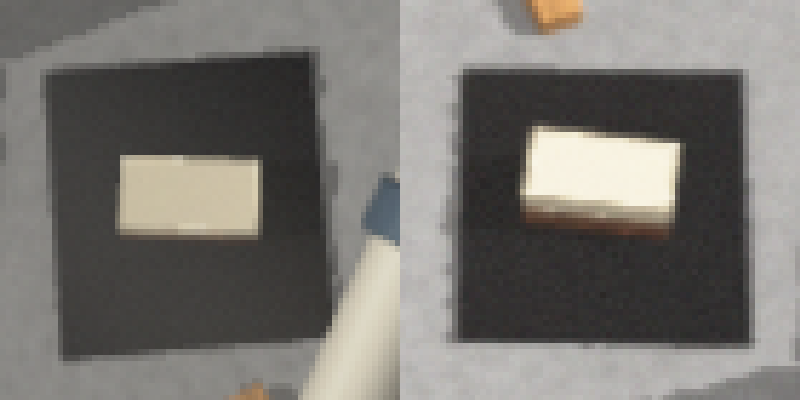

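Stone lies flat on the mat. The top view gives it as 59.4 x 32.6 at (506,25.3), while the jaws left it at y = 27.5. That is a ~2 mm camera bias, which I need to carry over to the holder's y.

```bash
python3 - <<'E'
from h import *
t=pickle.load(open("top2.pkl","rb"));s=pickle.load(open("scene2.pkl","rb"))
f=400/70
a=[(120,155),(262,159),(260,234),(117,230)]; b=[(673-400,209),(523-400,194),(533-400,127),(681-400,143)]
A=[(x/f-.5+265,y/f-.5+170) for x,y in a];B=[(x/f-.5+310,y/f-.5+165) for x,y in b]
T=np.array([tri(t,p,s,q) for p,q in zip(A,B)])*1000
print(T.mean(0).round(1),T.round(1)); print((ray(t,A,.029).mean(0)*1000).round(1),(ray(s,B,.029).mean(0)*1000).round(1))
# camera centres and screws/stops edges: stops at mid-height rows, 1D profile across y in the top view
for n in(t,s): print((-np.array(n["R"]).T@n["t"]).round(3))
g=cv2.resize(t["frame"][185:225,380:445][:,:,::-1],None,fx=12,fy=12,interpolation=cv2.INTER_CUBIC);cv2.imwrite("pics/h_t.png",g)
g=cv2.resize(s["frame"][166:212,190:260][:,:,::-1],None,fx=11,fy=11,interpolation=cv2.INTER_CUBIC);cv2.imwrite("pics/h_s.png",g)
E
```

```text
[506.4  26.2  26. ] [[520.9  57.6  27.3]
 [524.4  -3.6  26.4]
 [491.7  -5.2  25.1]
 [488.4  56.1  25.1]]
[505.9  25.8  29. ] [508.1  26.5  29. ]
[ 0.329 -0.038  1.013]
[1.104 0.083 1.052]
```

View pics/h_t.png

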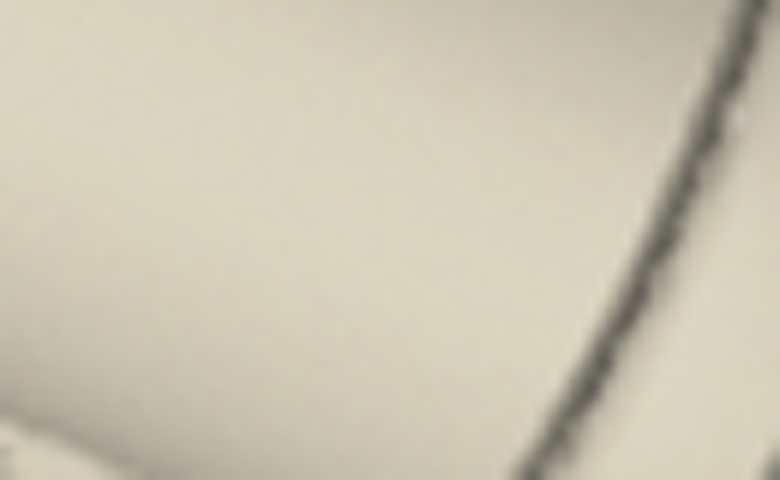

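View pics/h_s.png

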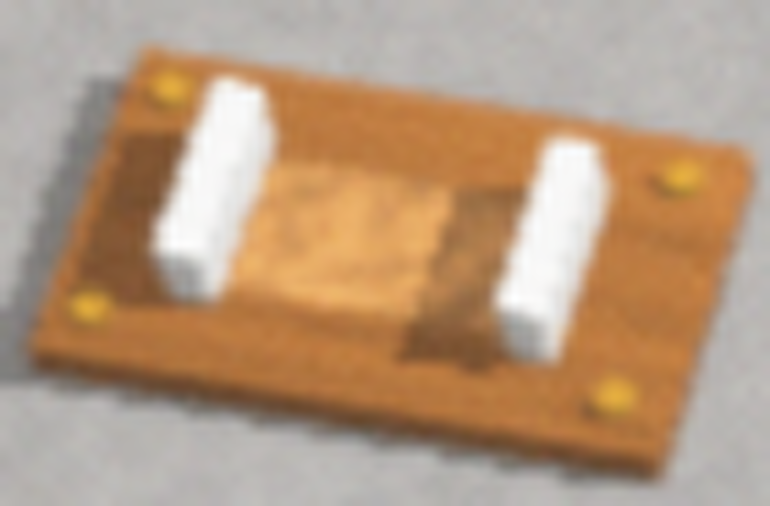

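The camera reads y about 1.3 mm low, so the holder centre is about y = −0.256. I'll re-grasp by the long sides (jaws along x) and carry it over the holder, then look before lowering.

```bash
python3 - <<'E'
from station import r; from h import *
M=[.507,.0275]; H=[.532,-.256]
r.reach(tip(M+[.12]),down(92.5))
r.servo_line(tip(M+[.05]),speed=.2); f0=r.sense()["contact_force"]
r.servo_line(tip(M+[.0095]),speed=.08); print(r.sense()["contact_force"]-f0)
r.grab(20); r.wait(.2); print(r.sense()["opening"])
r.servo_line(tip(M+[.14]),speed=.15); print(r.sense()["opening"])
r.servo_line(tip(H+[.14]),down(89.3),speed=.2)
r.servo_line(tip(H+[.048]),speed=.15); r.wait(.3)
s=r.snapshot("scene");pickle.dump(s,open("scene3.pkl","wb"));cv2.imwrite("pics/p1.png",cv2.resize(s["frame"][120:230,160:300][:,:,::-1],None,fx=5,fy=5,interpolation=cv2.INTER_CUBIC))
s=r.snapshot("top");cv2.imwrite("pics/p2.png",cv2.resize(s["frame"][150:260,340:480][:,:,::-1],None,fx=5,fy=5,interpolation=cv2.INTER_CUBIC))
st=r.sense();print(st["tcp_pos"],st["orientation"],st["clock"],st["contact_force"])
E
```

```text
[-0.96819455  1.09013254  0.5624556 ]
0.03217626773436637
0.03188331586706328
[ 0.53208038 -0.25605609  0.23051566] [1.79959263e+02 2.02608863e-02 8.92977903e+01] 32.6917 [ 0.03984917 -0.36164133 -0.73547646]
```

View pics/p1.png

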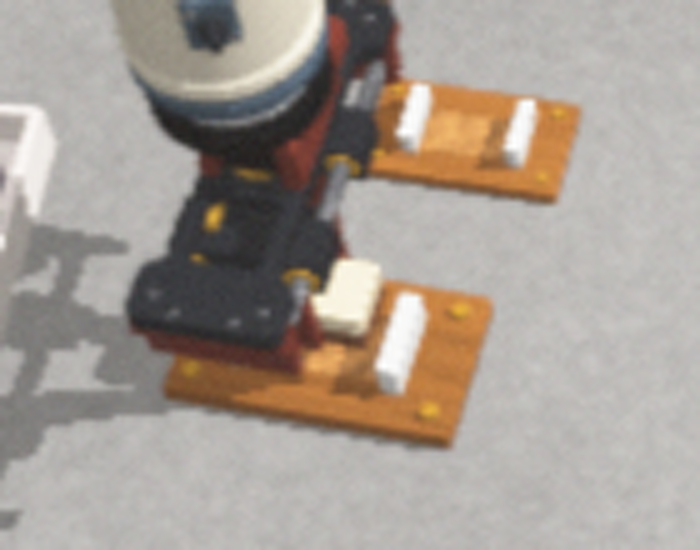

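View pics/p2.png

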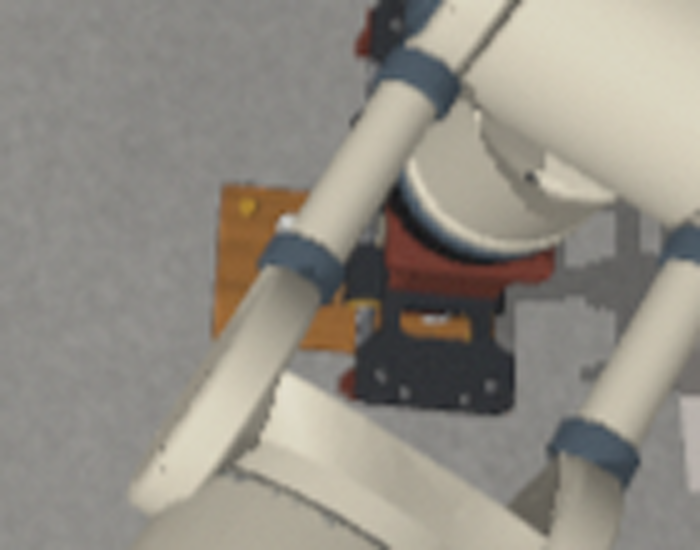

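p1 shows the held stone's +y end at about (375,295) and the right stop's inner top edge from (402,295) to (377,375). I'll check the gap numerically.

```bash
python3 - <<'E'
from h import *
s=pickle.load(open("scene3.pkl","rb"))
u=lambda L:[(x/5-.5+160,y/5-.5+120) for x,y in L]
print("stone end",(ray(s,u([(382,263),(366,325)]),.068)*1000).round(1))
print("stop inner",(ray(s,u([(402,297),(377,372)]),.033)*1000).round(1))
print("stop inner expected -223.5; stone end expected -226")
g=cv2.resize(s["frame"][165:205,215:255][:,:,::-1],None,fx=14,fy=14,interpolation=cv2.INTER_NEAREST);cv2.imwrite("pics/p3.png",g)
E
```

```text
stone end [[ 518.5 -226.    68. ]
 [ 551.9 -224.3   68. ]]
stop inner [[ 514.3 -222.7   33. ]
 [ 556.  -223.5   33. ]]
stop inner expected -223.5; stone end expected -226
```

View pics/p3.png

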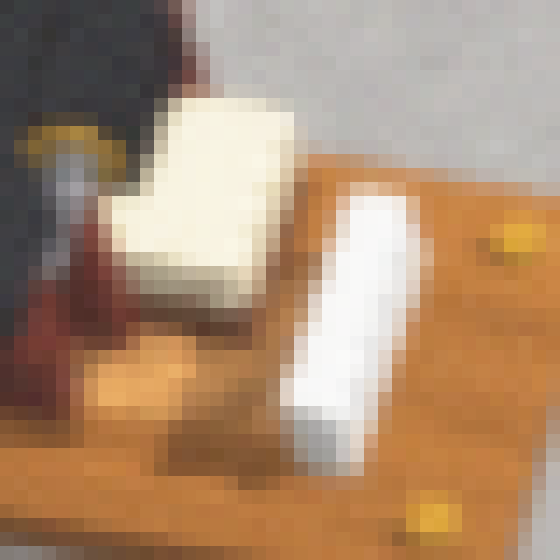

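The +y gap is about 2 mm of the ideal 2.5, so it fits. I'll shift −0.4 mm and lower with a force guard.

```bash
python3 - <<'E'
from station import r; from h import *
H=[.532,-.2564]
r.servo_line(tip(H+[.046]),speed=.05); r.wait(.2); f0=r.sense()["contact_force"]
z=.043
while z>.0145:
    r.servo_line(tip(H+[z]),speed=.04); r.wait(.08)
    f=r.sense()["contact_force"]-f0
    if np.abs(f).max()>1.5 or z<.021: print(round(z,4),f.round(2))
    if f[2]>2.5: break
    z-=.003 if z>.023 else .001
st=r.sense();print(st["opening"],st["tcp_pos"],st["clock"])
s=r.snapshot("scene");cv2.imwrite("pics/p4.png",cv2.resize(s["frame"][155:225,190:270][:,:,::-1],None,fx=8,fy=8,interpolation=cv2.INTER_CUBIC))
E
```

```text
0.021 [-0.61 -0.56 -0.63]
0.02 [-0.1   0.02 -0.76]
0.019 [-0.93  0.63 -0.16]
0.018 [ 0.38  0.11 -0.69]
0.017 [-0.28 -0.84  3.26]
0.03195903817712826 [ 0.53211718 -0.25649101  0.1994823 ] 37.475
```

View pics/p4.png

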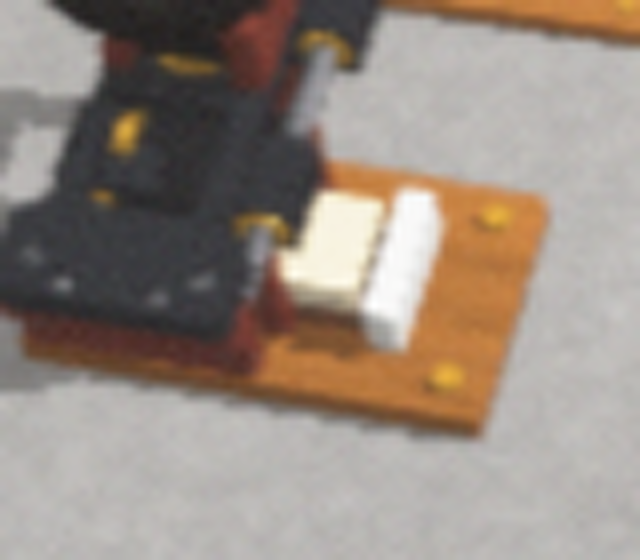

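The stone went between the stops untouched, and contact came at tip 17 mm, as predicted for fully seated. Release, rise, move away and check.

```bash
python3 - <<'E'
from station import r; from h import *
r.let_go(); r.wait(.3)
r.servo_line(tip([.532,-.2564,.14]),speed=.15)
r.reach(tip([.42,0.0,.22]),down(89.3)); r.wait(.3)
ims=[]
for n,(x0,y0) in(("top",(376,175)),("scene",(190,155))):
    s=r.snapshot(n); cv2.imwrite(f"pics/end_{n}.png",s["frame"][:,:,::-1]);pickle.dump(s,open(n+"4.pkl","wb"))
    ims.append(cv2.resize(s["frame"][y0:y0+60,x0:x0+75][:,:,::-1],(400,320),interpolation=cv2.INTER_CUBIC))
cv2.imwrite("pics/end.png",np.hstack(ims));st=r.sense();print(st["clock"],st["contact_force"])
E
```

```text
41.2833 [-0.07893976  0.57104401 -0.03622656]
```

View pics/end.png

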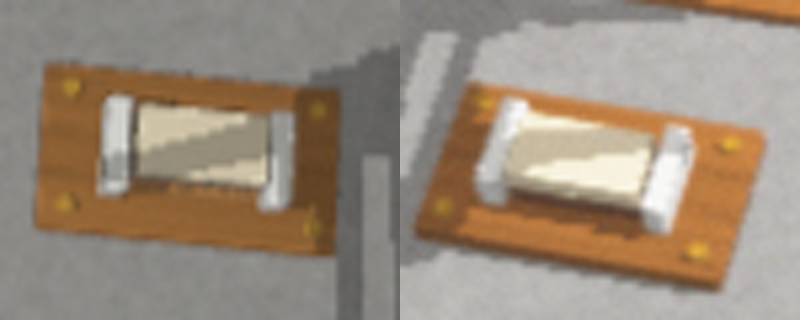

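View pics/end_scene.png

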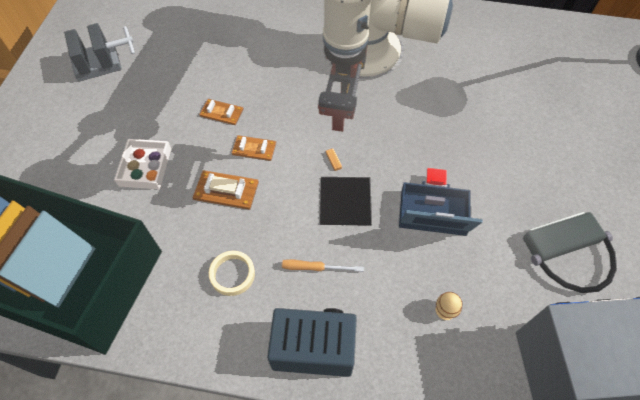

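The stone sits between both stops, cream side up (top view centre about (413.6,202)). The lid is open, and the egg, tape, gouge and offcut sit at their original pixels. One numeric check of the centring, then hand in.

```bash
python3 - <<'E'
from station import r; from h import *
t=pickle.load(open("top4.pkl","rb"));u=lambda L:[(x/5.333-.5+376,y/5.333-.5+175) for x,y in L]
Q=ray(t,u([(137,104),(270,115),(268,186),(133,176)]),.037)*1000
print("stone",Q.mean(0).round(1),Q.round(1).tolist())
S=ray(t,u([(71,87),(318,109),(313,227),(65,203)]),.012)*1000;print("screws",S.mean(0).round(1))
d=np.linalg.norm(Q.mean(0)[:2]-S.mean(0)[:2]);print(d)
if d<6: r.hand_in(); print("handed in",r.sense()["clock"])
E
```

```text
stone [ 532.5 -256.5   37. ] [[549.3, -225.9, 37.0], [549.2, -287.2, 37.0], [516.0, -287.2, 37.0], [515.5, -225.5, 37.0]]
screws [ 532.  -257.4   12. ]
1.0456384282692404
the job is handed in; nothing more can be done
the job is handed in; nothing more can be done
```

The stone is in the large (140 x 80 mm) holder and the job is handed in. The robot clock read 41.3 s of the 72 s allowed at the last reading before hand-in.

- **Case:** A light press on the red tab, about 8 N at most, let the lid spring open. I kept the gripper's narrow side toward the lid's sweep, and no contact with the lid showed.
- **Mat:** I took the stone by its ends, set it on the rubber mat and let go. It lay flat there.
- **Holder:** I re-gripped it by the long sides and lowered it between the stops without touching them. Contact came at the height expected for fully seated.

**Last checks:** The stone's centre is about 1 mm from the seat's centre, its length runs along the holder to within about 1–2° and its cream side is up. By eye in the final pictures, the lid is still open and the egg, tape roll, gouge and offcut have not visibly moved.

**Disagreements:** The cameras read the stone on the mat about 1–2 mm lower in y than the gripper had placed it. I allowed for that at the holder. I pressed the tab about 4 mm nearer its front edge than the given press point, for extra clearance from the lid. No check failed.

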